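Load a latch plate under a sprung clamp bar

TASK

Clamp the aluminium latch plate in the spring hold-down fixture, ready for screwdriving: push the orange wedge nose first into the narrow lane under the sprung bar and let go, so that it props the bar open, then slide the plate, tab outwards, along its own lane under the open bar until it is fully home against the stop. Finally draw the wedge out so that the bar comes down on the plate, and leave the wedge lying on the bench clear of the fixture. Do not disturb the oil bottle, glue bottle, tape or hand screwdriver.

Things in the scene. Friction and masses are not known exactly. Their poses are not given: they have to be found in the camera images.
- fixture: Fixed dark grey base 210 x 182 x 18 mm high. Origin on the bench, below the clamp bar, on the centre line of the plate lane; +x is the way things slide in (away from the robot), +y left. Base spans x -110 to 100, y -56 to 126 mm. Plate lane 66 mm wide; to its left (+y) a wedge lane 32 mm wide. Rails 7 mm high run from x = -38 (mouths flared 5 mm each side) to 53.
- plate_home (a point): Where the centre of the plate's wide part (point plate_mid) lies when the plate is home: at x -5, y 0, z 24 mm of the fixture, same axes. The plate's front edge then meets the stop, a steel block across the lane 50 mm further on (+x). The lane floor, the top of the base, is 6 mm below this point.
- wedge_lane (a point): Centre line of the wedge lane, on its floor (z 18 mm), directly below the middle of the bar's depth: at x 0, y 86 mm of the fixture, same axes.
- press_arm (a joint): Angle of the sprung arm in rad, positive upwards: 0 is fully down with nothing under it, about 0.07 with the bar resting on the plate, about 0.20 with the bar on the flat of the wedge. A spring forces the bar down with about 5 N (down) to 8 N (on the wedge). Pivot 85 mm behind the bar, 48 mm above the bench.
- bar (a point): Middle of the underside of the clamp bar, a grey bar with a black rubber strip, across both lanes: 16 mm deep, 168 mm long, 20 mm high. With the arm fully down its underside is 6 mm above the base, so that the 12 mm plate cannot pass; on the wedge it is 22 mm above the base and the bar's top is about 60 mm above the bench.
- wedge_mid (a point): Orange plastic wedge, 135 x 26 mm; this point is on its centre line, 65 mm from the heel end, 11 mm above its flat underside. Axes: x towards the thin nose, z up. From +70 (nose, 2 mm thick) a ramp rises to 22 mm at x = +10, then a flat 22 mm high runs to -35, then the heel, a grip block from -35 to -65, 26 mm wide, 40 mm high. Slippery: it stays in only with the bar on its flat, best near x = -12. Pushing it in takes about 15 N. 90 g.
- nest: Fixed black moulded tray, 172 x 92 x 22 mm, that the plate lies in, its tab towards the robot. Origin on the bench below plate_mid as the plate lies; same axes as the plate then. Pocket floor 10 mm up; the walls are flush with the plate's top and 3 mm clear all round, so the tab cannot be gripped here. Cut-outs down to the bench, x -28 to 28 mm, free both long sides of the plate for fingers.
- plate_mid (a point): Centre of the wide part of the loose aluminium latch plate, half-way through its 12 mm thickness. Axes: x towards its plain front edge, z up. Wide part 100 mm (x) x 60 mm (y); a tab 28 mm wide runs on from x = -50 to -105. A steel staple stands 9 mm above the top at x -43 to -31. Mass 0.15 to 0.31 kg, centre of mass near x = -18: laid with its front edge just short of the bar it rests steadily on the base.
- oil_bottle: Bystander: white bottle with green band and red spout, 57 mm across, 150 mm high, behind the nest. Origin under its centre.
- glue: Bystander: red glue bottle with white nozzle, 35 mm across, 100 mm high, behind the nest. Origin under its centre.
- tape: Bystander: roll of blue tape lying flat, 89 mm across, 25 mm high, right of the fixture. Origin under its centre. The power screwdriver that hangs near it, at about x 0.48, y -0.06 m from 0.04 m above the bench up, is part of the room: keep clear of it.
- yellow_driver: Bystander: hand screwdriver with yellow handle, 172 mm long, 26 mm thick, lying right of the wedge. Origin under its centre, its length along its own y.

How it is judged:
By the outcome, as a careful person would: the job done as asked, in the order asked, and still so for the second after the job is handed in, with the robot touching nothing.
It also fails if it takes over 72 s, if anything falls off the work surface, if the arm or the gripper's body presses on something with over 40 N, if the wrist force passes 120 N, or if a joint passes its speed limit or range.

ROBOT

A 6-joint arm with a two-finger parallel gripper is mounted at the origin on a cart in front of the work surface, level with it; the furniture and walls round the work are solid. World frame = base frame: x ahead of the robot, y to its left, z up, the work surface at z = 0. Lengths are in m, angles in rad, forces in N, time in s.
With the tool pointing down it reaches from about 0.225 to 0.875 m from the base axis. Payload 3.4 kg.
Tool frame: the origin (TCP) lies at the very end of the fingers, on their centre line; the grasp point (between the pads) lies 19 mm behind it; z points along the fingers, y is the direction in which the jaws open and shut (so a half turn about z gives the same grasp; the last joint's range is limited). The gripper opens to 85 mm and grips with 20 to 120 N. Pads are 22 mm wide; open, the fingers measure 114 mm over their backs; the gripper's body (76 mm by 85 mm) begins 54 mm behind the grasp point. The pads swing forward as they close: fully open they stand 13 mm farther back than shut.
Start: joints at [-1.327, 0.276, 1.505, -0, 1.361, -0.121], TCP at [0.205, -0.537, 0.231] pointing down, gripper open.
Joint ranges: [-2.89, 2.89], [-0.75, 2.08], [0.22, 2.7], [-1.18, 4.32], [0.11, 2.71], [-2.7, 2.7]. Speed limits (rad/s): [2.57, 2.57, 3.14, 3.14, 3.14, 3.14].

INTERFACE

Orientations are given as a unit quaternion [w, x, y, z].
In Python, from rig import manip gives the robot as it stands. The module is installed in compiled form; this text tells all that it offers.
- The arm moves only by the tool carry_out, never from a script. Its argument "moves" is one flat list of numbers, 5 for each row, row after row: the opening in per cent of the stroke, from 0 (shut) to 100 (fully open), then the shift along the world's x, y, z in cm, then the turn about the world's z in rad. A call has exactly 10 rows; each row shifts and turns the commanded pose from where the row before left it; what a row does not reach is not made up. A row lasts 1/10 s, in which the tool goes at most 50 mm and 8.59 degrees, less where a joint would pass 70% of its speed; a pose out of reach is approached as far as the arm can. A call is refused whole if a number of a shift passes 5 or a number of a turn 0.15, either way. A call with a gripper value outside its range is refused whole. The fingers move at their own pace and stop on an object; "squeeze" is the grip in N (left out, the last holds). Time passes only in rows, so rows that do not move let the fingers close, or fill a call up. It gives the time, the measured TCP pose, the force and the opening at its end, in the units of the state.
- manip.get_state(): the state, without advancing time (a new reading comes with each control period).
- manip.get_image(name): name is "side" or "top" or "wrist"; returns the picture (384x512x3 uint8, red, green, blue); there is no depth.
- manip.camera_info(name): a dict with "fov_y" (degrees; the focal length in pixels is half the picture's height over the tangent of half this angle, whatever the lens; pixels are square), "cx", "cy" (the principal point, pixels), "rvec" (rotation vector, rad) and "tvec" (3), from world to camera coordinates, as OpenCV has them; the wrist camera has in their place "hand_eye" (4x4, takes a point from camera to tool coordinates, whose origin is the TCP and whose axes are the flange's). Camera axes: x right, y down, z forward; pixel columns grow to the right and rows downward; lengths in m; the calibration is good to about 2 mm. A picture is of the moment at which its call begins: read the wrist's pose just before it. camera_info takes no time and is no camera call.
- manip.sign_off(): hands the job in, once; it reports no verdict.
The state is a dict: "clock": time; "qpos": joint angles; "qd": joint speeds; "effort": joint torques, N m; "position": TCP position; "ee_rot": TCP orientation; "contact_force": force on the tool from outside, world axes, zero at the start; "moment": the same for the moment, N m; "width": finger opening in m.
Only numpy, scipy, OpenCV 4.12 (cv2) and the standard library are available. Lean on these libraries where they do the work, as an engineer would, in place of code of your own. Each camera call takes 0.05 s, during which the arm holds its last target. There are 200 camera calls.

## Working session

There is one attempt and no reset: what is moved stays moved. The work goes in short steps, Python scripts to look and compute and a tool call to move; the robot and the scene stay as the last step left them, time stands still between calls to the robot, and variables do not carry over. Pictures are saved under pics/ and viewed, about 8 in all and at most 12, crops included, and the job is handed in when it is done.

Besides the shell and the picture viewer there is one more tool, called after "Request:" by a JSON object that holds its "op" and its "data". carry_out: Moves the arm, as the interface text tells. Its arguments: {"type":"object","properties":{"moves":{"type":"array","items":{"type":"number"}},"squeeze":{"type":"number"}},"required":["moves"]}

```bash
mkdir -p pics; python3 - <<'E'
from rig import manip
import cv2,json
print(manip.get_state())
for n in("top","side"):
    im=manip.get_image(n);cv2.imwrite(f"pics/{n}0.png",im[...,::-1]);print(n,manip.camera_info(n))
print(manip.camera_info("wrist"))
E
```

```text
{'clock': 0.0, 'qpos': array([-1.32696827e+00,  2.76631782e-01,  1.50612214e+00,  2.73431740e-05,
        1.36065385e+00, -1.20993763e-01]), 'qd': array([ 0.00066484,  0.00206403,  0.00160202, -0.0010581 , -0.00092455,
       -0.00061218]), 'effort': array([-1.95561108e-03, -4.16784847e+01, -2.45806342e+01, -3.38315822e-04,
        1.11439734e-02,  1.01265402e-05]), 'position': array([ 0.20503558, -0.53666429,  0.23042308]), 'ee_rot': array([-9.06667060e-04,  9.83409324e-01,  1.81398117e-01, -4.23615373e-05]), 'contact_force': array([ 0.38264781, -0.3098889 , -0.78079552]), 'moment': array([ 0.00411905, -0.01365931, -0.01190161]), 'width': 0.08543723230776007}
top {'fov_y': 57.051321281406565, 'cx': 252.57891201442234, 'cy': 193.78150964164348, 'rvec': array([ 2.19555663, -2.19845082,  0.10219448]), 'tvec': array([0.18915028, 0.53562989, 0.88458313])}
side {'fov_y': 45.468738937052194, 'cx': 258.0134664448843, 'cy': 190.49936751157318, 'rvec': array([ 1.79664156, -1.91001336,  0.64638468]), 'tvec': array([0.21591694, 0.45192905, 0.81547755])}
{'fov_y': 70.09475208292038, 'cx': 253.79993168307138, 'cy': 191.0755624974247, 'hand_eye': array([[ 1.54502124e-04, -9.62017800e-01, -2.72986681e-01,
         6.87681428e-02],
       [ 9.99999962e-01,  2.10803158e-04, -1.76910725e-04,
         2.90442593e-05],
       [ 2.27737721e-04, -2.72986644e-01,  9.62017796e-01,
        -1.42474922e-01],
       [ 0.00000000e+00,  0.00000000e+00,  0.00000000e+00,
         1.00000000e+00]])}
```

View pics/top0.png

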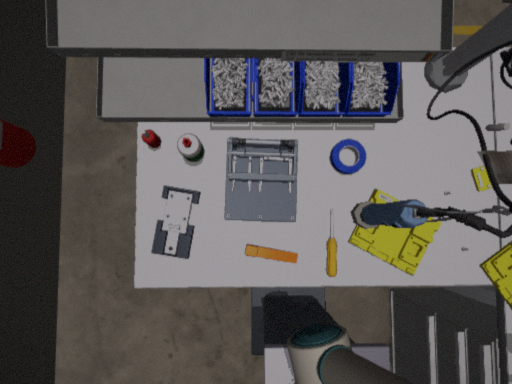

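View pics/side0.png

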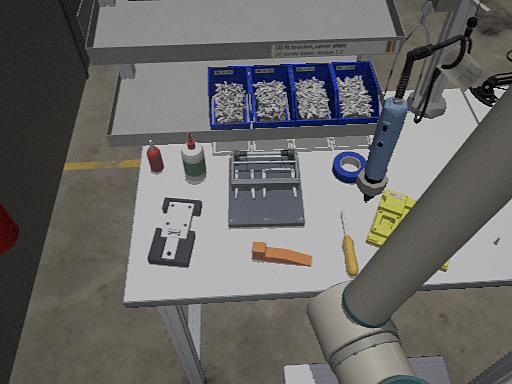

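```bash
cat > h.py <<'E'
import numpy as np,cv2
from scipy.spatial.transform import Rotation as R
from rig import manip
def cam(n):
    c=manip.camera_info(n);f=192/np.tan(np.radians(c['fov_y']/2))
    K=np.array([[f,0,c['cx']],[0,f,c['cy']],[0,0,1]])
    if n=='wrist':
        s=manip.get_state();q=s['ee_rot'];T=np.eye(4);T[:3,:3]=R.from_quat([*q[1:],q[0]]).as_matrix();T[:3,3]=s['position']
        M=np.linalg.inv(T@c['hand_eye']);return K,M[:3,:3],M[:3,3]
    return K,cv2.Rodrigues(c['rvec'])[0],c['tvec']
def ray(C,uv,z):
    K,Rm,t=C;o=-Rm.T@t;d=Rm.T@np.linalg.solve(K,[uv[0],uv[1],1.]);return (o+d*(z-o[2])/d[2])
def proj(C,P):
    K,Rm,t=C;return cv2.projectPoints(np.atleast_2d(np.float64(P)),cv2.Rodrigues(Rm)[0],t,K,None)[0][:,0]
E
python3 - <<'E'
import cv2
from h import *
im=cv2.imread("pics/top0.png")[125:275,140:340]
cv2.imwrite("pics/c1.png",cv2.resize(im,None,fx=4,fy=4,interpolation=cv2.INTER_CUBIC))
C=cam('top');print(-C[1].T@C[2])
E
```

```text
[0.47310061 0.20940907 0.9151438 ]
```

View pics/c1.png

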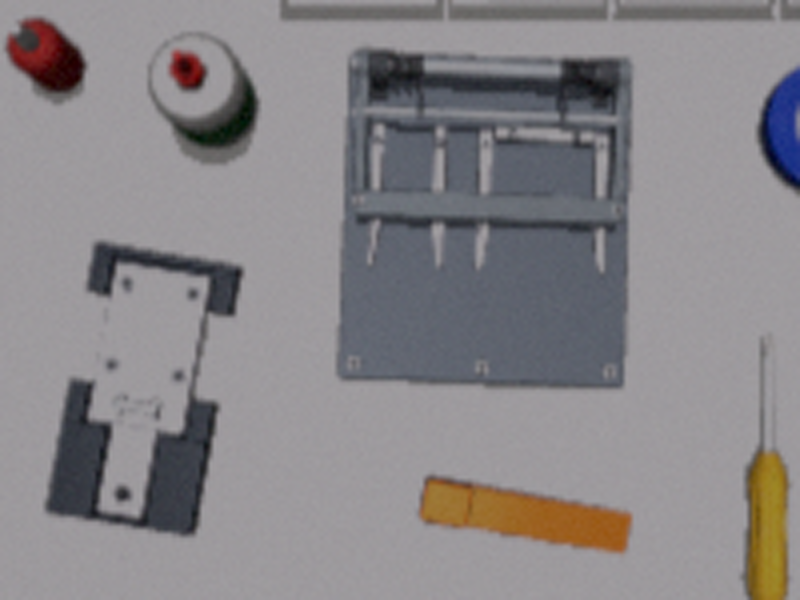

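```bash
python3 - <<'E'
from h import *
C=cam('top')
def P(x,y,z): return ray(C,(140+(x+.5)/4-.5,125+(y+.5)/4-.5),z)[:2]
def show(n,l,z):
    p=[P(*a,z) for a in l];print(n,np.round(p,4).tolist(),'mean',np.round(np.mean(p,0),4));return np.array(p)
a=lambda d:np.arctan2(d[1],d[0])
f=show('fix nl,nr,fr',[(338,379),(624,386),(631,60)],.018);print(a(f[0]-f[1])-np.pi/2,a(f[2]-f[1]))
p=show('plate fl fr br bl',[(115,262),(209,272),(184,434),(88,420)],.022);print(a(p[0]-p[3]),a(p[1]-p[2]),a(p[0]-p[1])-np.pi/2)
t=show('tab',[(97,513),(142,520)],.022)
h=show('heel',[(427,476),(475,484),(470,527),(420,520)],.040)
n=show('nose',[(631,512),(626,552)],.002)
d=n.mean(0)-h.mean(0);print(a(d),np.linalg.norm(d))
n=show('nest',[(95,242),(241,266),(195,534),(46,512)],.022);print(a(n[0]-n[3]),a(n[1]-n[2]))
show('oil',[(203,70)],.13);show('glue',[(35,40)],.09)
E
```

```text
fix nl,nr,fr [[0.4709, 0.2606], [0.4661, 0.0793], [0.6759, 0.0725]] mean [0.5376 0.1374]
-0.026627638040208623 -0.03224219615944802
plate fl fr br bl [[0.5449, 0.4011], [0.5385, 0.3419], [0.4368, 0.3565], [0.4457, 0.4164]] mean [0.4915 0.379 ]
-0.15382954999257437 -0.1425642961525691 -0.1069720209372984
tab [[0.388, 0.41], [0.3836, 0.382]] mean [0.3858 0.396 ]
heel [[0.4114, 0.2045], [0.4064, 0.175], [0.3802, 0.1782], [0.3846, 0.2088]] mean [0.3957 0.1916]
nose [[0.3853, 0.0733], [0.3599, 0.0768]] mean [0.3726 0.075 ]
-1.7663479646576308 0.11885854915616649
nest [[0.5575, 0.4138], [0.5423, 0.3218], [0.3748, 0.349], [0.3888, 0.4415]] mean [0.4658 0.3815]
-0.16288343122617577 -0.16095058716309266
oil [[0.6441, 0.3304]] mean [0.6441 0.3304]
glue [[0.6704, 0.4352]] mean [0.6704 0.4352]
```

Request:
{"op": "carry_out", "data": {"moves": [100,0.6,4,0,0.1,100,0.6,4,0,0.1,100,0.6,4,0,0.1,100,0.6,4,0,0.1,100,0.6,4,0,0.1,100,0.6,4,0,0.1,100,0.6,4,0,0.1,100,0.6,4,0,0.1,100,0.6,4,0,0.1,100,0.6,4,0,0.1], "squeeze": 60}}

```text
clock: 1.1
position: [0.2648, -0.1355, 0.2311]
ee_rot: [-0.0, 0.775, 0.632, 0.0]
contact_force: [0.7, 0.7, 0.9]
width: 0.0854
```

Request:
{"op": "carry_out", "data": {"moves": [100,0.9,3.2,0,0,100,0.9,3.2,0,0,100,0.9,3.2,0,0,100,1.5,3.2,0,0,100,1.5,3.2,0,0,100,1.5,3.2,-1.5,0,100,1.5,3.2,-2,0,100,1.5,3.2,-2,0,100,1.5,3.2,-2,0,100,1.5,3.2,-2,0]}}

```text
clock: 2.1
position: [0.3972, 0.1843, 0.1353]
ee_rot: [0.0, 0.776, 0.631, -0.0]
contact_force: [0.3, -1.1, 1.1]
width: 0.0857
```

```bash
python3 - <<'E'
from h import *
s=manip.get_state();print(s['position'],s['ee_rot'],s['contact_force'])
C=cam('wrist');np.savez('w1.npz',K=C[0],R=C[1],t=C[2]);im=manip.get_image('wrist');cv2.imwrite('pics/w1.png',im[...,::-1])
E
```

```text
[0.39719839 0.18429234 0.13530629] [ 9.03914345e-05  7.75823939e-01  6.30949435e-01 -1.36459993e-04] [ 0.28758659 -1.11568034  1.13622985]
```

View pics/w1.png

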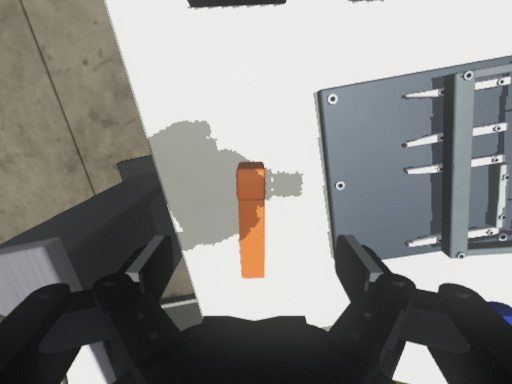

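```bash
python3 - <<'E'
from h import *
d=np.load('w1.npz');C=(d['K'],d['R'],d['t'])
a=lambda d:np.arctan2(d[1],d[0])
q=lambda u,v,z:ray(C,(u,v),z)[:2]
print('cam',-C[1].T@C[2])
h=[q(237,168,.04),q(266,168,.04),q(266,200,.04),q(237,200,.04)];print(np.round(h,4),np.mean(h,0))
n=[q(243,277,.002),q(265,277,.002)];print(np.round(n,4))
D=np.mean(n,0)-np.mean(h,0);print(a(D),np.linalg.norm(D))
print('corner',q(320,91,.018), 'screws',q(332,99,.018),q(340,185,.018))
E
```

```text
cam [0.41085751 0.25195887 0.27775848]
[[0.3869 0.2096]
 [0.412  0.2044]
 [0.4063 0.1753]
 [0.3804 0.1807]] [0.39640002 0.19246863]
[[0.3619 0.0772]
 [0.3866 0.0721]]
-1.7567315652053774 0.1198721918079269
corner [0.4727158  0.25869333] screws [0.48235296 0.24975904] [0.47985344 0.1685629 ]
```

Request:
{"op": "carry_out", "data": {"moves": [100,-0.1,0.8,-1,0.018,100,0,0,-2,0,100,0,0,-2,0,100,0,0,-2,0,100,0,0,-2,0,100,0,0,-2,0,100,0,0,-1.3,0,0,0,0,0,0,0,0,0,0,0,0,0,0,0,0]}}

```text
clock: 3.15
position: [0.3967, 0.1907, 0.0142]
ee_rot: [0.0, 0.77, 0.638, 0.001]
contact_force: [0.2, 0.2, 1.0]
width: 0.0441
```

Request:
{"op": "carry_out", "data": {"moves": [0,0,0,0,0,0,0,0,0,0,0,0,0,0.5,0,0,0,0,1,0,0,0,0,1,0,0,0,0,1,0,0,0,0,1,0,0,0,0,1,0,0,0,0,1,0,0,0,0,0,0]}}

```text
clock: 4.15
position: [0.3972, 0.1912, 0.0798]
ee_rot: [0.001, 0.77, 0.638, 0.002]
contact_force: [-0.2, -0.0, -0.2]
width: 0.025
```

Request:
{"op": "carry_out", "data": {"moves": [0,0,0.3,0.2,0.14,0,0,0.3,0.2,0.14,0,0,0.3,0.2,0.14,0,0,0.3,0.2,0.14,0,0,0.3,0.2,0.14,0,0,0.3,0,0.14,0,0,0.3,0,0.14,0,0,0.3,0,0.14,0,0,0.3,0,0.14,0,0,0.3,0,0.14]}}

```text
clock: 5.15
position: [0.3958, 0.2208, 0.088]
ee_rot: [-0.0, 0.176, 0.984, -0.0]
contact_force: [-0.4, -0.3, -0.1]
width: 0.0251
```

Request:
{"op": "carry_out", "data": {"moves": [0,0.3,0,0,0.11,0,0.3,0,0,0.11,0,0.3,0,0,0.108,0,0.3,0,0,0,0,0.3,0,-1,0,0,0,0,-1,0,0,0,0,-1,0,0,0,0,0,0,0,0,0,0,0,0,0,0,0,0]}}

```text
clock: 6.15
position: [0.4113, 0.2209, 0.0584]
ee_rot: [0.0, 0.015, 1.0, 0.0]
contact_force: [0.5, 0.3, -0.9]
width: 0.0251
```

```bash
python3 - <<'E'
from h import *
s=manip.get_state();print(s['position'],s['ee_rot'],s['contact_force'],s['qpos'])
q=s['ee_rot'];print(2*np.arctan2(q[2],q[1]))
C=cam('wrist');np.savez('w2.npz',K=C[0],R=C[1],t=C[2]);im=manip.get_image('wrist');cv2.imwrite('pics/w2.png',cv2.resize(im[...,::-1],(800,600),interpolation=cv2.INTER_CUBIC))
E
```

```text
[0.41126093 0.22087456 0.05839582] [1.22409488e-04 1.54708484e-02 9.99880308e-01 8.26565905e-05] [ 0.52409116  0.27170172 -0.93811703] [ 3.43586662e-01  2.87651031e-01  1.98404675e+00  8.99691982e-05
  8.69607581e-01 -1.19632477e+00]
3.1106497220703244
```

View pics/w2.png

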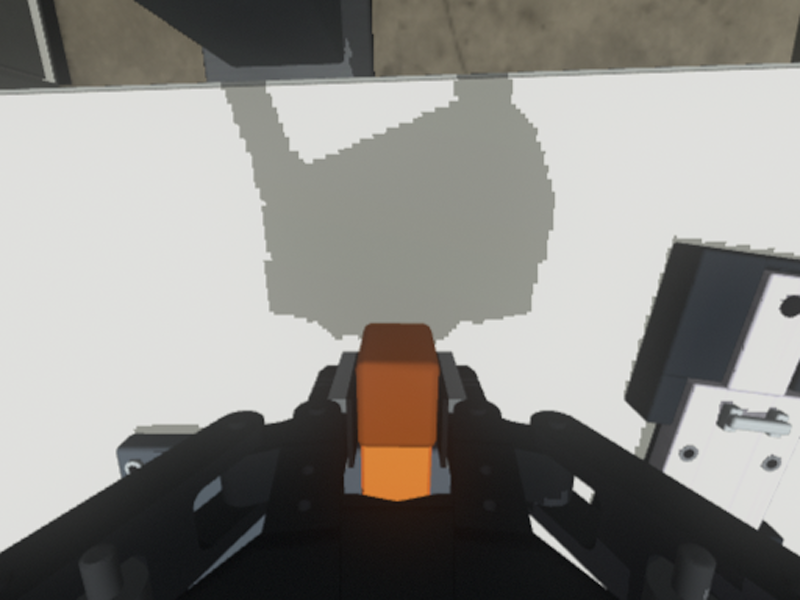

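```bash
python3 - <<'E'
from h import *
im=manip.get_image('top')[...,::-1][130:240,210:320]; im2=manip.get_image('side')[...,::-1][140:260,210:320]
a=cv2.resize(im,None,fx=3.6,fy=3.6,interpolation=cv2.INTER_CUBIC);b=cv2.resize(im2,None,fx=3.6,fy=3.6,interpolation=cv2.INTER_CUBIC)
a=cv2.copyMakeBorder(a,0,len(b)-len(a),0,0,cv2.BORDER_CONSTANT)
cv2.imwrite('pics/ts1.png',np.hstack([a,b]))
E
```

```text
(no output)
```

View pics/ts1.png

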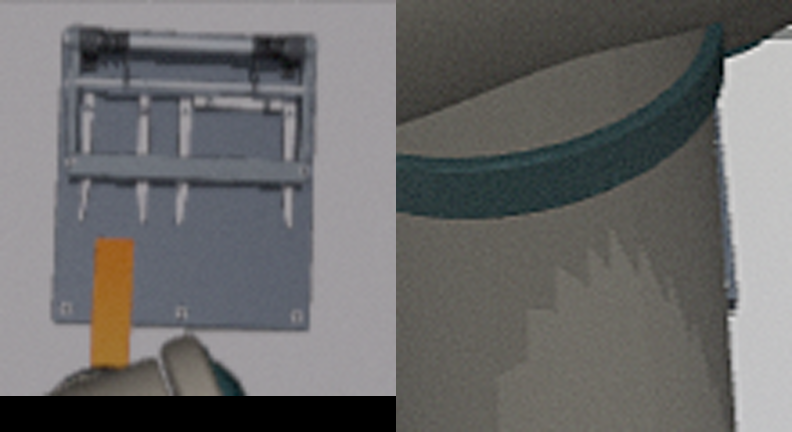

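```bash
python3 - <<'E'
from h import *
C=cam('top')
P=lambda x,y,z:ray(C,(210+(x+.5)/3.6-.5,130+(y+.5)/3.6-.5),z)[:2]
O=np.array([.578,.131]);Rf=np.array([[np.cos(-.03),-np.sin(-.03)],[np.sin(-.03),np.cos(-.03)]])
for n,x,y,z in [('nose',114,239,.047),('railL tip',82,219,.025),('railM',142,222,.025),('railP',181,224,.025),('railR',289,226,.025),('railLb',86,182,.025),('railMb',143,182,.025),('railLfar',89,95,.025),('railMfar',143,96,.025),('railPfar',184,97,.025),('railRfar',288,103,.025),('nl',54,322,.018),('nr',306,330,.018),('stop l',193,103,.03),('stop r',283,108,.03),('bar nl',66,176,.044),('bar nr',302,183,.044)]:
    p=P(x,y,z);print(n,p.round(4),(1000*Rf.T@(p-O)).round(1))
E
```

```text
nose [0.5282 0.2169] [-52.3  84.4]
railL tip [0.5437 0.2395] [-37.6 107.5]
railM [0.5416 0.1975] [-38.4  65.3]
railP [0.5401 0.1701] [-39.   37.9]
railR [0.5387 0.094 ] [-38.2 -38.2]
railLb [0.5698 0.2368] [-11.4 105.5]
railMb [0.5698 0.1967] [-10.2  65.4]
railLfar [0.6315 0.2348] [ 50.4 105.3]
railMfar [0.6309 0.1966] [50.9 67.2]
railPfar [0.6302 0.1676] [51.1 38.2]
railRfar [0.6261 0.0939] [ 49.2 -35.7]
nl [0.4717 0.2593] [-110.1  125.1]
nr [0.4656 0.0818] [-110.8  -52.6]
stop l [0.6251 0.1615] [46.2 31.9]
stop r [0.6217 0.0981] [ 44.6 -31.6]
bar nl [0.5719 0.25  ] [ -9.7 118.7]
bar nr [0.5671 0.0872] [ -9.6 -44.1]
```

Request:
{"op": "carry_out", "data": {"moves": [0,0,0.15,-0.5,0,0,0,0,-0.5,0,0,0,0,-0.5,0,0,0,0,-0.5,0,0,0,0,-0.4,0,0,0,0,-0.2,0,0,0,0,-0.1,0,0,0,0,0,0,0,0,0,0,0,0,0,0,0,0]}}

```text
clock: 7.3
position: [0.4107, 0.2222, 0.0319]
ee_rot: [-0.0, 0.015, 1.0, -0.0]
contact_force: [-2.9, -0.4, 6.2]
width: 0.0251
```

Request:
{"op": "carry_out", "data": {"moves": [0,0.8,-0.024,0.05,0,0,1,-0.03,0,0,0,1,-0.03,0,0,0,1,-0.03,0,0,0,1,-0.03,0,0,0,1,-0.03,0,0,0,1,-0.03,0,0,0,0.6,-0.018,0,0,0,0.6,-0.018,0,0,0,0,0,0,0], "squeeze": 90}}

```text
clock: 8.3
position: [0.4858, 0.2195, 0.0325]
ee_rot: [-0.006, 0.016, 1.0, -0.001]
contact_force: [-15.0, 0.8, 18.2]
width: 0.0243
```

Request:
{"op": "carry_out", "data": {"moves": [0,0.6,-0.018,0.05,0,0,0.6,-0.018,0.05,0,0,0.8,-0.024,0,0,0,0.8,-0.024,0,0,0,0.8,-0.024,0,0,0,0.8,-0.024,0,0,0,0.6,-0.018,0,0,0,0.4,-0.012,0,0,0,0,0,0,0,0,0,0,0,0]}}

```text
clock: 9.3
position: [0.5412, 0.218, 0.0325]
ee_rot: [-0.004, 0.016, 1.0, -0.0]
contact_force: [-9.5, -0.3, 8.1]
width: 0.0245
```

Request:
{"op": "carry_out", "data": {"moves": [0,0.4,-0.012,0,0,0,0,0,0,0,0,0,0,0,0,60,0,0,0,0,60,0,0,0,0,60,0,0,0,0,60,0,0,1,0,60,0,0,2,0,60,0,0,3,0,60,0,0,3,0]}}

```text
clock: 10.3
position: [0.5493, 0.2181, 0.1241]
ee_rot: [0.0, 0.015, 1.0, 0.0]
contact_force: [0.1, 0.5, 0.3]
width: 0.0513
```

Request:
{"op": "carry_out", "data": {"moves": [100,-0.5,1.6,0.5,-0.013,100,-0.5,1.6,0,-0.013,100,-0.6,1.6,0,-0.013,100,-0.6,1.6,0,-0.013,100,-0.7,1.6,0,-0.013,100,-0.7,1.6,0,-0.013,100,-0.7,1.6,0,-0.013,100,-0.7,1.6,0,-0.013,100,-0.7,1.7,0,-0.013,100,-0.7,1.8,0,-0.013]}}

```text
clock: 11.3
position: [0.4853, 0.3819, 0.1286]
ee_rot: [0.001, 0.081, 0.997, 0.0]
contact_force: [-0.7, 0.6, -0.7]
width: 0.0853
```

```bash
python3 - <<'E'
from h import *
s=manip.get_state();print(s['position'],s['contact_force'])
q=s['ee_rot'];print(2*np.arctan2(q[2],q[1]))
C=cam('wrist');np.savez('w3.npz',K=C[0],R=C[1],t=C[2]);w=manip.get_image('wrist')[...,::-1]
im=manip.get_image('top')[...,::-1][130:240,210:320]
a=cv2.resize(im,None,fx=2.6,fy=2.6,interpolation=cv2.INTER_CUBIC)
a=cv2.copyMakeBorder(a,0,384-len(a),0,0,cv2.BORDER_CONSTANT)
cv2.imwrite('pics/m3.png',np.hstack([w,a]))
E
```

```text
[0.4853046  0.38189361 0.12864919] [-0.66926183  0.64111413 -0.66670355]
2.9800921867450634
```

View pics/m3.png

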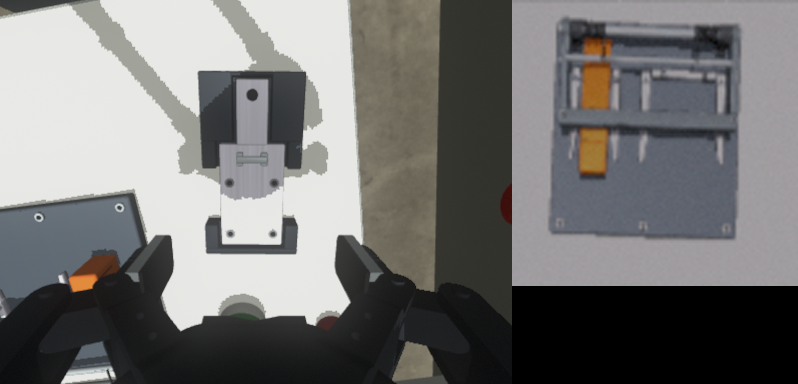

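```bash
python3 - <<'E'
from h import *
a=lambda d:np.arctan2(d[1],d[0])
d=np.load('w3.npz');C=(d['K'],d['R'],d['t']);q=lambda u,v:ray(C,(u,v),.022)[:2]
p=np.array([q(219,144),q(284,144),q(283,243),q(222,243)]);print(p.round(4),p.mean(0),a(p[2]-p[1]),a(p[3]-p[0]))
t=(q(234,78)+q(268,78))/2;f=(p[2]+p[3])/2;print('tab',t,a(f-t),np.linalg.norm(f-t), 'mid',f-(f-t)/np.linalg.norm(f-t)*.05)
T=cam('top');P=lambda x,y,z:ray(T,(210+(x-512+.5)/2.6-.5,130+(y+.5)/2.6-.5),z)[:2]
O=np.array([.578,.131]);Rf=np.array([[np.cos(-.03),-np.sin(-.03)],[np.sin(-.03),np.cos(-.03)]])
for n,x,y,z in [('heel front L',580,137,.058),('heel back',592,176,.055),('nose',597,38,.02)]: print(n,1000*Rf.T@(P(x,y,z)-O))
E
```

```text
[[0.4378 0.3577]
 [0.4473 0.4156]
 [0.5445 0.4017]
 [0.5347 0.3415]] [0.49106562 0.37914034] -0.14126024164289286 -0.16566276096513796
tab [0.38785258 0.39524478] -0.154359662495914 0.15354793849295575 mid [0.49016935 0.37932455]
heel front L [-20.13641235  98.563983  ]
heel back [-56.2144147   86.26311978]
nose [82.28314966 85.91110017]
```

Request:
{"op": "carry_out", "data": {"moves": [100,-0.43,-0.14,-0.6,0.005,100,0,0,-2,0,100,0,0,-2,0,100,0,0,-2,0,100,0,0,-2,0,100,0,0,-1.5,0,100,0,0,-1,0,100,0,0,-1,0,100,0,0,-0.4,0,100,0,0,0,0]}}

```text
clock: 12.4
position: [0.4808, 0.3794, 0.0025]
ee_rot: [-0.0, 0.078, 0.997, -0.0]
contact_force: [0.4, -0.6, 0.5]
width: 0.0857
```

Request:
{"op": "carry_out", "data": {"moves": [0,0,0,0,0,0,0,0,0,0,0,0,0,0,0,0,0,0,0,0,0,0,0,0,0,0,0,0,0.5,0,0,0,0,1,0,0,0,0,1,0,0,0,0,1,0,0,0,0,0,0], "squeeze": 70}}

```text
clock: 13.4
position: [0.482, 0.3805, 0.0398]
ee_rot: [0.002, 0.078, 0.997, 0.001]
contact_force: [0.7, -0.1, -2.8]
width: 0.0581
```

Request:
{"op": "carry_out", "data": {"moves": [0,0,0,2,0,0,0,0,2,0,0,0,-1,2,0.02,0,0.2,-2.5,0,0.02,0,0.3,-3.2,0,0.02,0,0.3,-3.5,0,0.02,0,0.3,-3.5,0,0.02,0,0.3,-3.5,0,0.027,0,0.3,-3.2,0,0,0,0.2,-2.2,0,0]}}

```text
clock: 14.4
position: [0.4996, 0.1517, 0.0978]
ee_rot: [-0.0, 0.015, 1.0, -0.0]
contact_force: [0.6, -0.2, -2.9]
width: 0.058
```

Request:
{"op": "carry_out", "data": {"moves": [0,0.1,-1.5,0,0,0,0,-0.6,0,0,0,0,0,-1.5,0,0,0,0,-1.5,0,0,0,0,-1,0,0,0,0,-1,0,0,0,0,0,0,0,0,0,0,0,0,0,0,0,0,0,0,0,0,0]}}

```text
clock: 15.4
position: [0.5014, 0.1329, 0.0484]
ee_rot: [0.001, 0.014, 1.0, 0.0]
contact_force: [0.5, -0.1, -2.8]
width: 0.0584
```

```bash
python3 - <<'E'
from h import *
s=manip.get_state();print(s['position'],s['contact_force'])
q=s['ee_rot'];print(2*np.arctan2(q[2],q[1]))
C=cam('wrist');np.savez('w4.npz',K=C[0],R=C[1],t=C[2]);w=manip.get_image('wrist')[...,::-1]
im=manip.get_image('top')[...,::-1][130:240,210:320]
a=cv2.resize(im,None,fx=2.6,fy=2.6,interpolation=cv2.INTER_CUBIC)
a=cv2.copyMakeBorder(a,0,384-len(a),0,0,cv2.BORDER_CONSTANT)
cv2.imwrite('pics/m4.png',np.hstack([w,a]))
E
```

```text
[0.5013849  0.13290527 0.04841416] [ 0.49392721 -0.14456484 -2.78633787]
3.1128860420038023
```

View pics/m4.png

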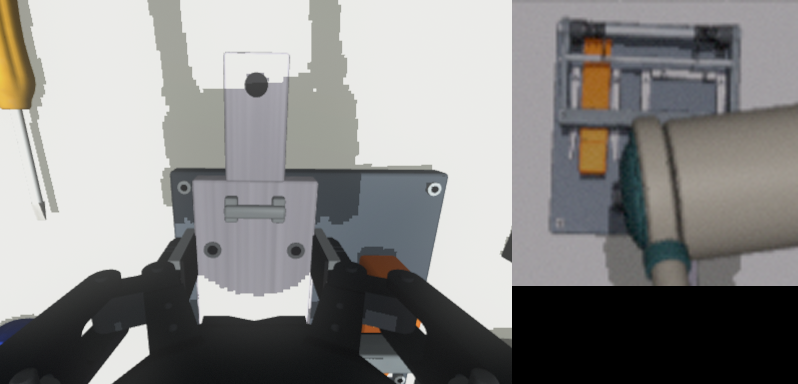

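```bash
python3 - <<'E'
from h import *
a=lambda d:np.arctan2(d[1],d[0])
d=np.load('w4.npz');C=(d['K'],d['R'],d['t']);q=lambda u,v,z:ray(C,(u,v),z)[:2]
O=np.array([.578,.131]);Rf=np.array([[np.cos(-.03),-np.sin(-.03)],[np.sin(-.03),np.cos(-.03)]])
F=lambda p:(1000*Rf.T@(p-O)).round(1)
print('screws',F(q(184,187,.018)),F(q(434,189,.018)),'corners',F(q(174,170,.018)),F(q(446,174,.018)))
for z in(.064,.067): print('plate',F(q(193,181,z)),F(q(318,181,z)),'tab',F(q(223,53,z)),F(q(290,53,z)))
E
```

```text
screws [-99.9 -46.2] [-98.8 117.5] corners [-111.2  -51.8] [-108.8  123.4]
plate [-115.3  -29.6] [-115.4   30. ] tab [-170.8  -13.7] [-170.8   14.5]
plate [-116.1  -28.9] [-116.1   29.3] tab [-170.2  -13.4] [-170.3   14.2]
```

Request:
{"op": "carry_out", "data": {"moves": [0,0,0,-0.7,0,0,0,0,-0.7,0,0,0,0,-0.7,0,0,0,0,-0.4,0,0,0,0,-0.2,0,0,0,0,0,0,0,0,0,0,0,0,0,0,0,0,0,0,0,0,0,0,0,0,0,0]}}

```text
clock: 16.5
position: [0.501, 0.1328, 0.021]
ee_rot: [0.0, 0.014, 1.0, 0.0]
contact_force: [0.3, 0.6, -3.0]
width: 0.058
```

Request:
{"op": "carry_out", "data": {"moves": [0,0,0,-0.1,0,0,0,0,-0.1,0,0,0,0,-0.1,0,0,0,0,-0.1,0,0,0,0,0,0,0,0,0,0,0,0,0,0,0,0,0,0,0,0,0,0,0,0,0,0,0,0,0,0,0]}}

```text
clock: 17.5
position: [0.5008, 0.1328, 0.0169]
ee_rot: [0.0, 0.014, 1.0, 0.0]
contact_force: [-0.9, 0.8, -2.5]
width: 0.0583
```

Request:
{"op": "carry_out", "data": {"moves": [0,0,0,-0.1,0,0,0,0,-0.1,0,0,0,0,0,0,0,0,0,0,0,0,0,0,0,0,0,0,0,0,0,0,0,0,0,0,0,0,0,0,0,0,0,0,0,0,0,0,0,0,0]}}

```text
clock: 18.5
position: [0.5008, 0.1328, 0.0148]
ee_rot: [0.0, 0.014, 1.0, 0.0]
contact_force: [0.1, -0.2, -2.4]
width: 0.0579
```

Request:
{"op": "carry_out", "data": {"moves": [0,0,0,-0.1,0,0,0,0,-0.1,0,0,0,0,0,0,0,0,0,0,0,0,0,0,0,0,0,0,0,0,0,0,0,0,0,0,0,0,0,0,0,0,0,0,0,0,0,0,0,0,0]}}

```text
clock: 19.5
position: [0.501, 0.1328, 0.0136]
ee_rot: [0.0, 0.014, 1.0, 0.0]
contact_force: [-1.8, 0.2, 6.2]
width: 0.0582
```

Request:
{"op": "carry_out", "data": {"moves": [0,0,0,0.05,0,85,0,0,0,0,85,0,0,0,0,85,0,0,0,0,85,0,0,1,0,85,0,0,2,0,85,0,0,2,0,85,0,0,2,0,85,-2,0,2,0,85,-3,0,0,0]}}

```text
clock: 20.5
position: [0.4545, 0.1332, 0.1066]
ee_rot: [0.004, 0.015, 1.0, 0.001]
contact_force: [0.5, 0.3, 0.1]
width: 0.0722
```

Request:
{"op": "carry_out", "data": {"moves": [85,-1,0.1,0,0,85,0,0,0,0,85,0,0,0,0,85,0,0,0,0,85,0,0,0,0,85,0,0,0,0,85,0,0,0,0,85,0,0,0,0,85,0,0,0,0,85,0,0,0,0]}}

```text
clock: 21.5
position: [0.4408, 0.1338, 0.1033]
ee_rot: [0.0, 0.014, 1.0, 0.0]
contact_force: [-0.2, -0.6, 0.0]
width: 0.0724
```

```bash
python3 - <<'E'
from h import *
s=manip.get_state();print(s['position'],s['contact_force'])
q=s['ee_rot'];print(2*np.arctan2(q[2],q[1]))
C=cam('wrist');np.savez('w5.npz',K=C[0],R=C[1],t=C[2]);w=manip.get_image('wrist')[...,::-1]
im=manip.get_image('top')[...,::-1][130:240,210:320]
a=cv2.resize(im,None,fx=2.6,fy=2.6,interpolation=cv2.INTER_CUBIC)
a=cv2.copyMakeBorder(a,0,384-len(a),0,0,cv2.BORDER_CONSTANT)
cv2.imwrite('pics/m5.png',np.hstack([w,a]))
E
```

```text
[0.44083873 0.13375692 0.10333439] [-0.16117111 -0.64328703  0.01086003]
3.112810410045385
```

View pics/m5.png

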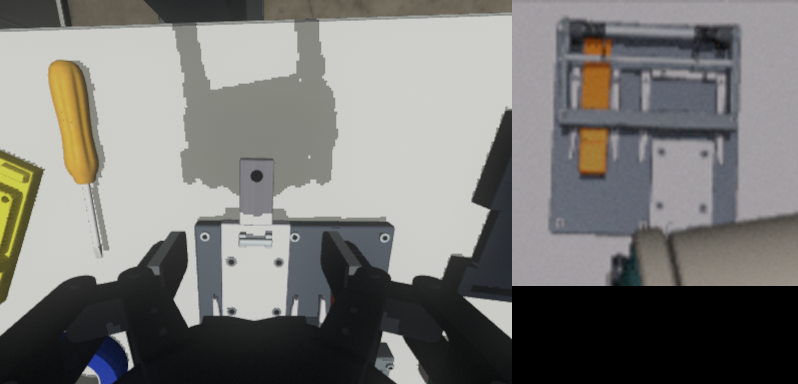

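```bash
python3 - <<'E'
from h import *
a=lambda d:np.arctan2(d[1],d[0])
d=np.load('w5.npz');C=(d['K'],d['R'],d['t']);q=lambda u,v,z:ray(C,(u,v),z)[:2]
O=np.array([.578,.131]);Rf=np.array([[np.cos(-.03),-np.sin(-.03)],[np.sin(-.03),np.cos(-.03)]])
F=lambda p:(1000*Rf.T@(p-O)).round(1)
t=[q(240,159,.03),q(273,159,.03)];s=[q(221,224,.03),q(289,224,.03)]
print(F(t[0]),F(t[1]),F(s[0]),F(s[1]),a(np.mean(s,0)-np.mean(t,0)),np.mean(t,0),'holes',F(q(257,176,.03)))
print('screws',F(q(205,237,.018)),F(q(295,237,.018)),F(q(385,238,.018)))
E
```

```text
[-172.   -12.5] [-172.1   13.7] [-116.5  -29.3] [-116.6   28.4] -0.04884158862911386 [0.40605481 0.13675697] holes [-158.2    1.1]
screws [-98.7 -45.8] [-98.8  36. ] [-97.9 117.9]
```

Request:
{"op": "carry_out", "data": {"moves": [60,-0.97,0.2,-0.7,0,60,0,0,-1.5,0,60,0,0,-1.5,0,60,0,0,-1.5,0,60,0,0,-1.5,0,60,0,0,-1,0,60,0,0,-0.5,0,60,0,0,0,0,0,0,0,0,0,0,0,0,0,0], "squeeze": 60}}

```text
clock: 22.6
position: [0.4316, 0.1358, 0.0219]
ee_rot: [0.001, 0.014, 1.0, 0.0]
contact_force: [-1.2, -0.5, 3.3]
width: 0.0258
```

Request:
{"op": "carry_out", "data": {"moves": [0,0,0,0,0,0,0,0,0,0,0,0,0,0,0,0,0.5,-0.015,0,0,0,0.8,-0.024,0,0,0,0.8,-0.024,0,0,0,0.8,-0.024,0,0,0,0.8,-0.024,0,0,0,0.3,-0.009,0,0,0,0,0,0,0]}}

```text
clock: 23.6
position: [0.4633, 0.1344, 0.022]
ee_rot: [-0.008, 0.015, 1.0, -0.0]
contact_force: [-15.6, -0.1, 25.5]
width: 0.026
```

Request:
{"op": "carry_out", "data": {"moves": [0,0,0,0.1,0,0,0,0,0.1,0,0,0,0,0,0,0,0,0,0,0,0,0,0,0,0,0,0,0,0,0,0,0,0,0,0,0,0,0,0,0,0,0,0,0,0,0,0,0,0,0]}}

```text
clock: 24.6
position: [0.4713, 0.1346, 0.0233]
ee_rot: [0.0, 0.014, 1.0, 0.0]
contact_force: [0.3, -0.1, -2.0]
width: 0.026
```

Request:
{"op": "carry_out", "data": {"moves": [0,0.4,-0.012,0,0,0,0.4,-0.012,0,0,0,0.4,-0.012,0,0,0,0.4,-0.012,0,0,0,0.3,-0.009,0,0,0,0.2,-0.006,0,0,0,0.2,-0.006,0,0,0,0.1,-0.003,0,0,0,0,0,0,0,0,0,0,0,0]}}

```text
clock: 25.6
position: [0.493, 0.1337, 0.0228]
ee_rot: [-0.002, 0.014, 1.0, -0.0]
contact_force: [-5.1, -0.9, -1.1]
width: 0.0259
```

Request:
{"op": "carry_out", "data": {"moves": [0,0.1,0,0,0,0,0.1,0,0,0,0,0.1,0,0,0,0,0,0,0,0,0,0,0,0,0,0,0,0,0,0,0,0,0,0,0,0,0,0,0,0,0,0,0,0,0,0,0,0,0,0]}}

```text
clock: 26.6
position: [0.493, 0.1335, 0.0223]
ee_rot: [-0.005, 0.014, 1.0, -0.001]
contact_force: [-8.1, 0.1, 0.1]
width: 0.0261
```

Request:
{"op": "carry_out", "data": {"moves": [0,-0.2,0,0,0,60,0,0,0,0,60,0,0,0,0,60,0,0,0,0,60,0,0,1,0,60,0,0,2,0,60,0,0,2,0,60,0,0,2,0,60,0,0,2,0,60,0,0,1,0]}}

```text
clock: 27.6
position: [0.4978, 0.134, 0.126]
ee_rot: [0.002, 0.014, 1.0, 0.0]
contact_force: [0.2, 0.2, -0.3]
width: 0.0512
```

Request:
{"op": "carry_out", "data": {"moves": [60,0,1,0,0,60,0.5,1,0,0,60,0.5,1,0,0,60,0.5,1,0,0,60,0.5,1,0,0,60,0.5,1,0,0,60,0.6,1.2,0,0,60,0.6,1.2,0,0,60,0,0,0,0,60,0,0,0,0]}}

```text
clock: 28.6
position: [0.533, 0.218, 0.1231]
ee_rot: [-0.0, 0.014, 1.0, -0.0]
contact_force: [0.7, -0.4, 0.9]
width: 0.0509
```

```bash
python3 - <<'E'
from h import *
s=manip.get_state();print(s['position'],s['contact_force'])
q=s['ee_rot'];print(2*np.arctan2(q[2],q[1]))
C=cam('wrist');np.savez('w6.npz',K=C[0],R=C[1],t=C[2]);w=manip.get_image('wrist')[...,::-1]
im=manip.get_image('top')[...,::-1][130:240,210:320]
a=cv2.resize(im,None,fx=2.6,fy=2.6,interpolation=cv2.INTER_CUBIC)
a=cv2.copyMakeBorder(a,0,384-len(a),0,0,cv2.BORDER_CONSTANT)
cv2.imwrite('pics/m6.png',np.hstack([w,a]))
E
```

```text
[0.53303189 0.21803921 0.12311889] [ 0.69747835 -0.36489645  0.92055232]
3.113600737267183
```

View pics/m6.png

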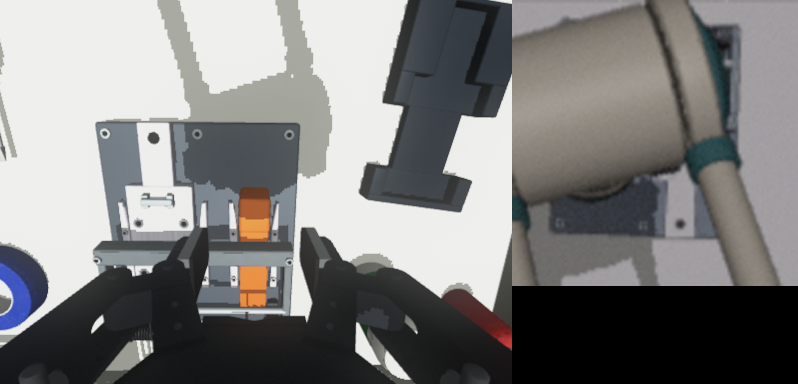

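```bash
python3 - <<'E'
from h import *
d=np.load('w6.npz');C=(d['K'],d['R'],d['t']);q=lambda u,v,z:ray(C,(u,v),z)[:2]
O=np.array([.578,.131]);Rf=np.array([[np.cos(-.03),-np.sin(-.03)],[np.sin(-.03),np.cos(-.03)]])
F=lambda p:(1000*Rf.T@(p-O)).round(1)
print('shoulder',F(q(125,186,.03)),F(q(193,186,.03)),'tab',F(q(137,123,.03)),F(q(172,123,.03)))
print('screws',F(q(105,132,.018)),F(q(197,134,.018)),F(q(289,135,.018)))
print('heel top',[F(q(u,v,.058)) for u,v in((238,199),(269,199),(270,219),(238,219))])
print('bar front bottom-ish top', F(q(94,245,.06)),F(q(293,245,.06)))
E
```

```text
shoulder [-54.8 -29.2] [-55.   31.3] tab [-109.3  -12.3] [-109.4   17. ]
screws [-101.1  -46.5] [-99.6  34.9] [-98.9 116.6]
heel top [array([-51.8,  72.9]), array([-51.8,  97.5]), array([-34.8,  98.7]), array([-34.7,  72.7])]
bar front bottom-ish top [-12.2 -46.6] [-12.6 118. ]
```

Request:
{"op": "carry_out", "data": {"moves": [60,0.5,-0.05,-0.6,0,60,0.45,0,-1.5,0,60,0,0,-2,0,60,0,0,-2,0,60,0,0,-1.5,0,60,0,0,-1,0,60,0,0,-0.4,0,60,0,0,-0.05,0,0,0,0,0,0,0,0,0,0,0], "squeeze": 80}}

```text
clock: 29.7
position: [0.5433, 0.2175, 0.0339]
ee_rot: [0.001, 0.014, 1.0, 0.0]
contact_force: [-1.1, -1.4, 4.7]
width: 0.0247
```

Request:
{"op": "carry_out", "data": {"moves": [0,0,0,0,0,0,0,0,0,0,0,0,0,0,0,0,-0.5,0.015,0,0,0,-0.8,0.024,0,0,0,-1,0.03,0,0,0,-1,0.03,0,0,0,-1,0.03,0,0,0,-1,0.03,0,0,0,-0.7,0.021,0,0]}}

```text
clock: 30.7
position: [0.4839, 0.2196, 0.0338]
ee_rot: [0.002, 0.014, 1.0, 0.001]
contact_force: [1.4, -0.4, 3.3]
width: 0.0248
```

Request:
{"op": "carry_out", "data": {"moves": [0,-1.2,0.036,0,0,0,-1.5,0.045,0,0,0,-1.5,0.045,0,0,0,-1.5,0.045,0,0,0,-1.5,0.045,0.2,0,0,-1.8,0.05,0.2,0,0,-1.8,0.05,0.2,0,0,-1.8,0.05,0,0,0,-1.8,0.05,0,0,0,-1,0.03,0,0]}}

```text
clock: 31.7
position: [0.3252, 0.2229, 0.0384]
ee_rot: [-0.002, 0.014, 1.0, -0.001]
contact_force: [0.2, -1.0, -0.3]
width: 0.0244
```

Request:
{"op": "carry_out", "data": {"moves": [0,-0.5,0,0,0,0,0,0,-0.5,0,0,0,0,-0.7,0,0,0,0,-0.6,0,0,0,0,-0.4,0,0,0,0,-0.2,0,0,0,0,-0.1,0,0,0,0,0,0,0,0,0,0,0,0,0,0,0,0]}}

```text
clock: 32.7
position: [0.3238, 0.2235, 0.0157]
ee_rot: [0.0, 0.014, 1.0, 0.0]
contact_force: [-6.7, -3.6, 29.8]
width: 0.0244
```

```bash
python3 - <<'E'
from h import *
print(ray(cam('top'),(220,288),0))
d=np.load('w2.npz');print(ray((d['K'],d['R'],d['t']),(300*.64,83*.64),0))
E
```

```text
[0.29671972 0.27150052 0.        ]
[0.30170152 0.18285746 0.        ]
```

Request:
{"op": "carry_out", "data": {"moves": [0,0,0,0.4,0,0,0.5,0,0,0,0,0.5,0,0,0,0,0,0,-0.15,0,0,0,0,0,0,0,0,0,0,0,70,0,0,0,0,70,0,0,0,0,70,0,0,0,0,70,0,0,0.5,0]}}

```text
clock: 33.7
position: [0.333, 0.2234, 0.0211]
ee_rot: [-0.001, 0.014, 1.0, -0.0]
contact_force: [-0.7, 0.1, -0.8]
width: 0.0597
```

Request:
{"op": "carry_out", "data": {"moves": [70,0,0,1.5,0,70,0,0,2,0,70,0,0,2,0,70,0,0,3,0,70,0,-2,3,0,70,0,-4,2,0,70,0,-4,0,0,70,0,-4,0,0,70,0,-4,0,0,70,0,-4,0,0]}}

```text
clock: 34.7
position: [0.3332, 0.0022, 0.1569]
ee_rot: [0.001, 0.014, 1.0, -0.0]
contact_force: [1.1, 0.2, 0.7]
width: 0.0596
```

Request:
{"op": "carry_out", "data": {"moves": [70,0,-4,0,0,70,0,-4,0,0,70,0,-4,0,0,70,0,-4,0,0,70,0,-3,0,0,70,0,0,0,0,70,0,0,0,0,70,0,0,0,0,70,0,0,0,0,70,0,0,0,0]}}

```text
clock: 35.7
position: [0.3336, -0.1853, 0.1564]
ee_rot: [0.0, 0.014, 1.0, 0.0]
contact_force: [-0.1, 0.4, 0.2]
width: 0.0598
```

```bash
python3 - <<'E'
from h import *
s=manip.get_state();print(s['position'],s['contact_force'])
t=manip.get_image('top')[...,::-1][125:295,140:345];d=manip.get_image('side')[...,::-1][135:285,140:320]
a=cv2.resize(t,None,fx=2.2,fy=2.2,interpolation=cv2.INTER_CUBIC);b=cv2.resize(d,None,fx=1.9,fy=1.9,interpolation=cv2.INTER_CUBIC)
b=cv2.copyMakeBorder(b,0,len(a)-len(b),0,0,cv2.BORDER_CONSTANT)
cv2.imwrite('pics/f.png',np.hstack([a,b]))
E
```

```text
[ 0.33359459 -0.18534784  0.15639227] [-0.12098158  0.4407322   0.24432953]
```

View pics/f.png

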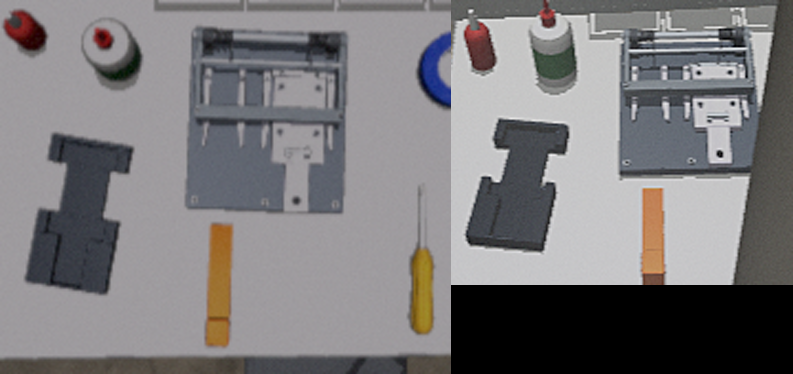

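```bash
python3 - <<'E'
from h import *
C=cam('top');O=np.array([.578,.131]);Rf=np.array([[np.cos(-.03),-np.sin(-.03)],[np.sin(-.03),np.cos(-.03)]])
F=lambda x,y,z:(1000*Rf.T@(ray(C,(140+(x+.5)/2.2-.5,125+(y+.5)/2.2-.5),z)[:2]-O)).round(1)
t=F(296,211,.03);print('tab',t,'base edge',F(265,211,.018),'shoulder',F(296,163,.03),'wedge nose',F(221,224,.002),'bar',F(195,122,.04),F(343,124,.04))
if abs(t[0]+110)<5: print(manip.sign_off())
E
```

```text
tab [-110.5    0.3] base edge [-111.6   35. ] shoulder [-55.9   1.6] wedge nose [-128.2   85.4] bar [-13.4 117.8] [-10.6 -50. ]
the job is handed in; nothing more can be done
None
```

The job is done and handed in at about 36 s of the 72 s allowed. The plate is clamped under the bar, fully home, and the wedge lies on the bench clear of the fixture.

**What I did:** I pushed the wedge in nose first and let go, with the bar resting on its flat close to the −12 mm point. I then set the plate at the lane mouth and slid it home by its tab until it met a firm stop. Last, I drew the wedge out and laid it on the bench.

**Last checks, from the top camera:**
- **Plate:** the tab end is at fixture x −110.5 and y 0.3 mm, and the shoulder at −56. Home would be −110 and −55, so this agrees to about 1 mm.
- **Wedge:** its nose is about 17 mm in front of the base.
- **Bystanders:** the oil bottle, glue, tape and hand screwdriver look undisturbed in the last picture.

**What did not go smoothly:**
- While I was sliding the plate, the fingertips briefly caught on the base edge at about 25 N. Lifting 2 mm freed them and the plate stayed in the grip.
- Setting the wedge down pressed it on the bench at about 30 N.

**Not measured:** the bar's angle. I only saw in the pictures that it had come down over the plate.

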